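Snap the red hold clip onto the bench eye

TASK

Mark this bench as on hold: lift the snap hook with the red grip tab upright out of its grey parking block, press it straight down over the yellow bar of the eye stand until its sprung gate gives way and snaps shut behind the bar, then let go so that it hangs on the bar, tab uppermost. The eye's height is not known beforehand, so feel for the bar and press gently (never beyond about 25 N); do not knock the other things about.

Things in the scene. Friction and masses are not known exactly. Their poses are not given: they have to be found in the camera images.
- snap_hook: Steel snap hook, 83 mm tall, 43 mm wide, about 0.12 kg; starts upright in the block. Origin: centre of its underside; z up to the red tab, y across its width, x through its thickness. The steel loop of 7 mm bar (7 mm thick in x) reaches from z = 0 to 48 mm, 29 mm wide inside. Gripped firmly by the tab, it does not slip when pressed.
- hook_tab (a point): Middle of the red grip tab, 67 mm above the hook's origin. The tab is 12 mm thick (x; grip it across this), 26 mm wide (y), from 51 to 83 mm above the origin.
- hook_gap (a point): Middle of the gap in the hook's underside, at y = -1.25 mm, on the gate's underside 6.5 mm above the origin. The gap, 16.5 mm wide (y = -9.5 to +7 mm), lets the 8 mm bar in; the gate closes it.
- hook_gate (a joint): Brass sprung gate: 0 rad shut, grows as it swings into the loop (up only), at most 1.4; hinge at y = -13, z = 9 mm of the hook. A bar pressed in resists with some 3 to 12 N and opens it to about 1.25 rad. When the hook has gone 26 to 32 mm down from first touch, the gate slips off the bar and snaps shut below it; the force falls. A few mm further the crown strikes the bar, hard.
- hook_crown (a point): Top of the inside of the loop's arched crown, 41 mm above the hook's origin. Let go after the snap, the hook drops a few mm and hangs by the crown, tab up.
- hook_block: Grey plastic parking block fixed to the table, 64 mm (x) by 84 mm (y) by 34 mm high; origin: centre of its underside. The hook stands loosely in its slot (10 mm in x, 47 mm in y, floor 6 mm above the origin, 28 mm deep), its loop along the block's y.
- eye_stand: Stand fixed to the table: round dark base 90 mm across, post 28 mm across with a clamp collar and black thumb knob (to 38 mm on the -y side), on top a telescopic rod with the eye, an upside-down yellow U. Origin: centre of the base's underside. The eye's straight level top bar, 8 mm round, runs along the stand's x, its middle above the origin. The hook's x must lie along it, either way round.
- post_top (a point): Top of the fixed post, 55 mm above the stand's origin. The eye above it is clamped at an unmeasured height: the bar's centre lies anywhere from 117 to 162 mm above the stand's origin. Nothing of the stand is higher than the bar's top. Uprights at x = -30 and +30 mm leave 52 mm between them, with 48 mm free under the bar.
- parts_dish: Shallow metal dish, 88 mm across, bystander; origin at the centre of its underside.
- polyimide_tape: Orange tape roll lying flat, 61 mm across, 12 mm high, bystander; origin at the centre of its underside.
- flux_tin: Round orange and white tin, 50 mm across, 18 mm high, bystander; origin at the centre of its underside.
- wick_reel: Small blue reel, 42 x 68 x 10 mm, bystander; origin at the centre of its underside.
- heatsink: Small white finned heatsink, 26 x 32 x 14 mm, bystander; origin at the centre of its underside.
Things that resemble listed ones, but are neither listed nor needed, are in the scene too. What is shaped like the snap_hook but blue or green is not meant.

How it is judged (in metres and radians):
On the way, in this order (a step that is already met when the one before it is completed fails the run):
1. the hook is lifted clear of its block (contact force between snap_hook and hook_block below 0.05 N and height (world z) of snap_hook above 0.045 m), for 0.2 s.
2. the bar of the eye presses the gate open (value of joint hook_gate above 0.7 rad and contact force between snap_hook and eye_stand above 0.5 N and x of hook_crown in the frame of eye_stand between -0.026 and 0.026 m and y of hook_crown in the frame of eye_stand between -0.014 and 0.014 m), for 0.05 s.
3. the gate has snapped shut with the bar inside the loop (value of joint hook_gate below 0.12 rad and height (world z) of snap_hook between 0.065 and 0.13 m and x of hook_crown in the frame of eye_stand between -0.026 and 0.026 m and y of hook_crown in the frame of eye_stand between -0.014 and 0.014 m), for 0.2 s.
At the end, for the whole second after the job is handed in: The hook hangs at rest (under 0.03 m/s) from the eye's bar, released, its gate shut (under 0.12 rad), tab uppermost (within 0.5 rad of upright), its underside 65 to 130 mm above the table, its crown over the bar (within 26 mm along it and 14 mm across it from the middle), bearing on the eye (all of step 3 and angle between snap_hook's own z axis and vertical below 0.5 rad and contact force between snap_hook and eye_stand above 0.3 N and linear speed of snap_hook below 0.03 m/s); the robot touches nothing.
It fails at once if the hook is pressed on the eye stand with more than 30 N (contact force between snap_hook and eye_stand above 30 N).
It fails at once if a bystander is moved more than 20 mm (distance of any of parts_dish, polyimide_tape, flux_tin, wick_reel, heatsink from where it was at the start of the episode above 0.02 m).
It also fails if it takes over 61 s, if anything falls off the work surface, if the arm or the gripper's body presses on something with over 40 N, if the wrist force passes 120 N, or if a joint passes its speed limit or range.

ROBOT

A 6-joint arm with a two-finger parallel gripper is mounted at the origin on a cart in front of the work surface, level with it; the furniture and walls round the work are solid. World frame = base frame: x ahead of the robot, y to its left, z up, the work surface at z = 0. Lengths are in mm, angles in rad, forces in N, time in s.
With the tool pointing down it reaches from about 275 to 775 mm from the base axis. Payload 14.6 kg.
Tool frame: the origin (TCP) lies on the centre line of the jaws, within the pads' length; the fingertips stand 25 mm ahead of it and the grasp point (between the pads) lies 6 mm ahead of it; z points along the fingers, y is the line along which they close (so a half turn about z gives the same grasp; the last joint's range is limited). The gripper opens to 85 mm and grips with 20 to 120 N. Pads are 22 mm wide; open, the fingers measure 114 mm over their backs; the gripper's body (76 mm by 85 mm) begins 54 mm behind the grasp point. The pads swing forward as they close: fully open they stand 13 mm farther back than shut.
Start: joints at [1.079, 0.263, -0.048, 1.259, 0, 1.415], TCP at [173.501, 495.506, 256.278] pointing down, gripper open.
Joint ranges: [-2.65, 2.65], [-0.89, 1.7], [-1.18, 1.37], [-2.13, 2.11], [-1.35, 1.29], [-3.14, 3.14]. Speed limits (rad/s): [1.89, 1.89, 2.57, 2.79, 3.14, 3.14].

INTERFACE

Orientations are given as a 3x3 rotation matrix whose columns are the frame's x, y, z axes.
In Python, from station import arm, get_image, order, boxes_of, place_of gives the robot as it stands.
- The arm moves only by the tool carry_out, never from a script. Its argument "commands" is a list that holds one entry, the list of rows, each a list of 4 numbers: the shift along the tool's x, y, z in m, then the turn about the tool's z in degrees. In form: [[[dx, dy, dz, spin], ...]]. A call has 1 to 20 rows; each row shifts and turns the commanded pose from where the row before left it, along the tool's axes as they then stand; what a row does not reach is not made up. A row lasts 1/12 s, in which the tool goes at most 41.7 mm and 7.16 degrees, less where a joint would pass 70% of its speed; a pose out of reach is approached as far as the arm can. A call is refused whole if a number of a shift passes 0.0417 or a number of a turn 7.16, either way. A call with a gripper value outside its range is refused whole. "grip" is the finger opening in m, from 0 to 0.0854, set as the call begins (left out, the last holds). The fingers move at their own pace and stop on an object; "newtons" is the grip in N (left out, the last holds). Time passes only in rows, so rows that do not move let the fingers close. It gives the time, the measured TCP pose, the force, the opening and the grip force at its end, in the units of the state.
- arm.sense(): the state, without advancing time (a new reading comes with each control period).
- get_image(name): name is "side" or "top" or "wrist"; returns a dict with "color" (400x640x3 uint8, blue, green, red), "z_map" (400x640 float32, mm along the optical axis (not along the pixel's ray), 0 where there is no reading), "intrinsics" (3x3 intrinsics, pixels), "cam_to_world" (4x4, takes a point from camera to world coordinates); the wrist camera has in their place "T_tool_cam" (4x4, takes a point from camera to tool coordinates, whose origin is the TCP and whose axes are the flange's). Camera axes: x right, y up, looking along -z (the intrinsics and any distortion apply to the point x, -y, -z); pixel columns grow to the right and rows downward; lengths in mm; the calibration is good to about 2 mm. A picture is of the moment at which its call begins: read the wrist's pose just before it.
- order.close_job(): hands the job in; it is judged then, once.
Trained networks look in the newest picture that a camera, given by its name, has taken for a name from the list of things; names that differ only in an ending like _2 or _b are one class to them, and where a whole thing is asked for, a point or a joint stands for the part that bears it (a point fixed in the world has none). Each returns a list of dicts, best first, with "p" (0 to 1); they miss things now and then, are a little off and sometimes report something else, mostly with a low value. They report only what shows in the picture. A call takes as long as a camera call. They do not tell look-alikes from the thing itself.
- boxes_of(label, camera): "rect" ([left, top, width, height] in pixels, round what is visible of it).
- place_of(label, camera): "at" ([row, column] in pixels: a listed point, or the origin of a listed thing).
The state is a dict: "t": time; "joint_positions": joint angles; "joint_velocities": joint speeds; "effort": joint torques, N m; "tool_pos": TCP position; "ee_rot": TCP orientation; "contact_force": force on the tool from outside, world axes, zero at the start; "ft_torque": the same for the moment, N m; "finger_gap": opening from 0.0 (shut) to 1.0 (fully open); "grasp_force": force on a finger pad.
Only numpy, scipy, OpenCV 4.12 (cv2) and the standard library are available. Lean on these libraries where they do the work, as an engineer would, in place of code of your own. Each camera call takes 0.05 s, during which the arm holds its last target. There are 200 camera calls.

## Working session

There is one attempt and no reset: what is moved stays moved. The work goes in short steps, Python scripts to look and compute and a tool call to move; the robot and the scene stay as the last step left them, time stands still between calls to the robot, and variables do not carry over. Pictures are saved under pics/ and viewed, at most 10 in all, crops included, and the job is handed in when it is done.

Besides the shell and the picture viewer there is one more tool, called after "Request:" by a JSON object that holds its "op" and its "data", one argument or row to a line. carry_out: Moves the arm, as the interface text tells. Its arguments: {"type":"object","properties":{"commands":{"type":"array","items":{"type":"array","items":{"type":"array","items":{"type":"number"}}}},"grip":{"type":"number"},"newtons":{"type":"number"}},"required":["commands"]}

```bash
mkdir -p pics; ls
cat > h.py <<'E'
import numpy as np,cv2
from station import arm,get_image,order,boxes_of,place_of
def world(im,r,c,z=None,T=None):
    """pixel -> world using depth (or plane z)"""
    T=im["cam_to_world"] if T is None else T
    K=im["intrinsics"];d=np.array([(c-K[0,2])/K[0,0],-(r-K[1,2])/K[1,1],-1.])
    T=np.array(T)
    if z is None: return T[:3,:3]@(d*im["z_map"][int(round(r)),int(round(c))])+T[:3,3]
    w=T[:3,:3]@d; return T[:3,3]+w*(z-T[2,3])/w[2]
def cloud(im,T=None):
    T=np.array(im["cam_to_world"] if T is None else T);K=im["intrinsics"]
    r,c=np.mgrid[:400,:640];z=im["z_map"]
    p=np.stack([(c-K[0,2])/K[0,0]*z,-(r-K[1,2])/K[1,1]*z,-z],-1)
    w=p@T[:3,:3].T+T[:3,3]; w[z==0]=np.nan; return w
def wristT(im,s):
    T=np.eye(4);T[:3,:3]=s["ee_rot"];T[:3,3]=s["tool_pos"];return T@np.array(im["T_tool_cam"])
E
python3 - <<'E'
from h import *
s=arm.sense();print(s["tool_pos"],s["ee_rot"],s["t"])
for n in("side","top"):
    im=get_image(n);cv2.imwrite(f"pics/{n}0.png",im["color"])
    for l in("snap_hook","hook_tab","hook_block","eye_stand","post_top","parts_dish","polyimide_tape","flux_tin","wick_reel","heatsink"):
        print(n,l,[(round(p["p"],2),np.round(p["at"]).tolist(),np.round(world(im,*p["at"])).tolist()) for p in place_of(l,n)[:3]])
E
```

```text
pics
[173.39736907 495.28611608 255.82407788] [[-9.43804996e-01  3.30502507e-01 -4.70898935e-04]
 [ 3.30502811e-01  9.43804571e-01 -9.07093390e-04]
 [ 1.44639928e-04 -1.01175270e-03 -9.99999478e-01]] 0.0
side snap_hook [(0.88, [341.0, 272.0], [389.0, -362.0, 14.0]), (0.82, [286.0, 276.0], [407.0, -214.0, 2.0]), (0.63, [313.0, 317.0], [491.0, -326.0, 37.0])]
side hook_tab [(0.59, [327.0, 270.0], [390.0, -365.0, 75.0]), (0.59, [266.0, 273.0], [409.0, -219.0, 84.0]), (0.53, [292.0, 315.0], [490.0, -310.0, 91.0])]
side hook_block [(0.57, [312.0, 319.0], [495.0, -326.0, 36.0])]
side eye_stand [(0.81, [187.0, 287.0], [477.0, 162.0, 11.0])]
side post_top [(0.96, [172.0, 287.0], [480.0, 168.0, 64.0]), (0.65, [309.0, 318.0], [495.0, -317.0, 36.0])]
side parts_dish []
side polyimide_tape [(0.63, [221.0, 265.0], [397.0, 18.0, 7.0]), (0.56, [171.0, 332.0], [636.0, 220.0, 13.0])]
side flux_tin [(0.42, [154.0, 277.0], [456.0, 180.0, 128.0])]
side wick_reel [(0.42, [220.0, 263.0], [392.0, 22.0, 11.0])]
side heatsink [(0.65, [188.0, 330.0], [615.0, 139.0, 5.0]), (0.53, [309.0, 317.0], [494.0, -314.0
[... 294 characters left out ...]
 [494.0, -301.0, 85.0]), (0.65, [247.0, 413.0], [419.0, -213.0, 72.0])]
top hook_block [(0.72, [222.0, 434.0], [489.0, -284.0, 34.0])]
top eye_stand [(0.69, [229.0, 266.0], [474.0, 164.0, 55.0])]
top post_top [(0.97, [222.0, 265.0], [488.0, 162.0, 83.0])]
top parts_dish [(0.62, [145.0, 228.0], [729.0, 289.0, 0.0]), (0.19, [180.0, 245.0], [623.0, 234.0, -0.0])]
top polyimide_tape [(0.56, [179.0, 246.0], [624.0, 233.0, -3.0])]
top flux_tin [(0.81, [237.0, 189.0], [459.0, 378.0, 16.0])]
top wick_reel [(0.46, [257.0, 319.0], [402.0, 25.0, 12.0])]
top heatsink [(0.44, [178.0, 278.0], [623.0, 140.0, 8.0]), (0.38, [179.0, 247.0], [624.0, 229.0, -0.0]), (0.19, [222.0, 439.0], [487.0, -296.0, 37.0])]
```

View pics/side0.png

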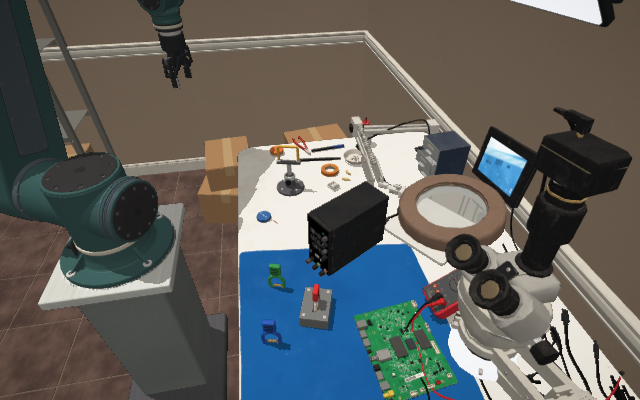

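View pics/top0.png

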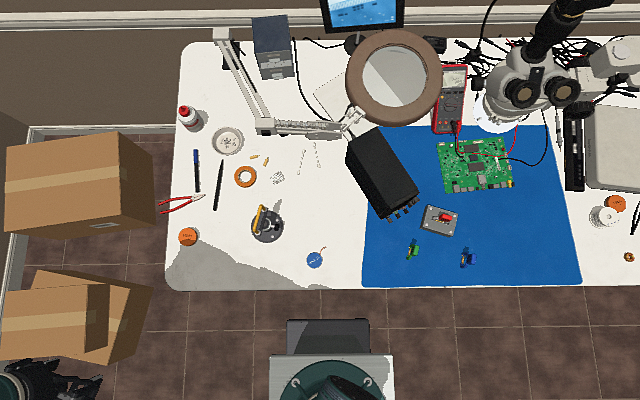

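Run:
```python
from h import *
for n in("side","top"):
    im=get_image(n);w=cloud(im);hsv=cv2.cvtColor(im["color"],cv2.COLOR_BGR2HSV);h,s,v=np.moveaxis(hsv.astype(int),-1,0)
    red=((h<6)|(h>172))&(s>130)&(v>80)&(w[...,2]>25)&(w[...,1]<-150)
    yel=(h>20)&(h<35)&(s>110)&(v>80)&(w[...,2]>60)&(abs(w[...,1]-165)<80)
    blk=(w[...,2]>30)&(w[...,2]<38)&(np.hypot(w[...,0]-490,w[...,1]+300)<75)
    for k,m in(("red",red),("yel",yel),("blk",blk)):
        p=w[m]; 
        if len(p)<5: print(n,k,len(p));continue
        print(n,k,len(p),np.median(p,0).round(),np.percentile(p,3,0).round(),np.percentile(p,97,0).round())
        xy=(p[p[:,2]>np.percentile(p[:,2],97)-10] if k=="yel" else p)[:,:2].astype(np.float32)
        print(len(xy),cv2.minAreaRect(xy))
```

```text
side red 460 [ 753. -368.   52.] [ 488. -379.   28.] [ 791. -297.   91.]
460 ((644.571533203125, -324.2264099121094), (73.6506576538086, 320.83331298828125), 80.45539093017578)
side yel 9 [481. 172. 162.] [470. 171. 160.] [493. 175. 163.]
9 ((481.4372863769531, 173.0025177001953), (3.4157137870788574, 23.728254318237305), 87.20352172851562)
side blk 807 [ 489. -308.   35.] [ 458. -343.   32.] [ 527. -262.   37.]
807 ((493.16949462890625, -300.02703857421875), (87.70658874511719, 63.7860107421875), 71.97540283203125)
top red 428 [ 771. -312.   66.] [ 489. -375.   29.] [ 892. -289.  139.]
428 ((770.5331420898438, -374.8436584472656), (258.8521423339844, 541.70654296875), 50.757850646972656)
top yel 4
top blk 612 [ 489. -296.   34.] [ 458. -341.   31.] [ 529. -258.   37.]
612 ((493.9513854980469, -300.3060607910156), (84.9893798828125, 64.30551147460938), 71.89091491699219)
```

The side view shows the red-tab hook in its grey block at about (315,295), green and blue decoys at (276,275) and (270,330), and the eye at (288,160). The top view puts the block at (440,220) and the eye at (265,222).

Run:
```python
from h import *
im=get_image("wrist");print(np.array(im["T_tool_cam"]).round(2),im["intrinsics"])
im=get_image("top");w=cloud(im);hsv=cv2.cvtColor(im["color"],cv2.COLOR_BGR2HSV)
for x0 in range(300,800,100):
    print(x0,[int(np.nanpercentile(w[...,2][(w[...,0]>=x0)&(w[...,0]<x0+100)&(w[...,1]>=y)&(w[...,1]<y+100)],99.5)) for y in range(-400,400,100)])
m=(np.hypot(w[...,0]-480,w[...,1]-165)<70)&(w[...,2]>90)
print(m.sum(),w[m].round().tolist()[:40]); print(hsv[m][:15].tolist())
```

```text
[[  -0.      0.95    0.3    76.22]
 [   1.      0.      0.      0.36]
 [   0.      0.3    -0.95 -117.2 ]
 [   0.      0.      0.      1.  ]] [[357.55163182   0.         317.05605537]
 [  0.         357.55163182 204.48736574]
 [  0.           0.           1.        ]]
300 [86, 42, 6, 5, 12, 4, 4, 4]
400 [89, 89, 27, 4, 12, 161, 10, 21]
500 [36, 167, 169, 167, 4, 160, 9, 13]
600 [17, 6, 170, 170, 225, 240, 19, 16]
700 [307, 163, 166, 172, 220, 238, 180, 102]
284 [[519.0, 164.0, 156.0], [519.0, 161.0, 155.0], [516.0, 163.0, 160.0], [517.0, 161.0, 156.0], [517.0, 159.0, 155.0], [513.0, 165.0, 161.0], [513.0, 163.0, 161.0], [513.0, 160.0, 161.0], [514.0, 159.0, 156.0], [516.0, 158.0, 145.0], [523.0, 162.0, 109.0], [511.0, 165.0, 162.0], [511.0, 163.0, 158.0], [511.0, 160.0, 160.0], [513.0, 160.0, 148.0], [515.0, 159.0, 138.0], [517.0, 158.0, 130.0], [521.0, 159.0, 109.0], [521.0, 157.0, 109.0], [509.0, 168.0, 158.0], [509.0, 166.0, 157.0], [509.0, 163.0, 160.0], [509.0, 161.0, 159.0], [513.0, 162.0, 139.0], [514.0, 161.0, 130.0], [514.0, 158.0, 130.0], [517.0, 158.0, 115.0], [518.0, 156.0, 110.0], [519.0, 155.0, 105.0], [506.0, 168.0, 159.0], [506.0, 164.0, 164.0], [506.0, 163.0, 160.0], [507.0, 161.0, 157.0], [513.0, 164.0, 123.0], [512.0, 161.0, 128.0], [514.0, 160.0, 121.0], [515.0, 158.0, 112.0], [516.0, 157.0, 108.0], [517.0, 155.0, 101.0], [504.0, 168.0, 159.0]]
[[21, 110, 187], [20, 162, 175], [19, 233, 161], [19, 220, 133], [19, 196, 120], [20, 224, 222], [20, 193, 243], [20, 192, 220], [20, 239, 82], [17, 145, 88], [19, 34, 190], [19, 209, 221], [20, 188, 243], [20, 193, 185], [20, 233, 71]]
```

```bash
cat >> h.py <<'E'
def delta(target,ydeg=None):
    s=arm.sense();R=np.array(s["ee_rot"]);y=np.degrees(np.arctan2(R[1,1],R[0,1]))
    print("pos",np.round(s["tool_pos"],1),"y",round(y,2),"d_tool",(R.T@(np.array(target)-s["tool_pos"])).round(1),
      "spin",None if ydeg is None else round(-((ydeg-y+180)%360-180),2),"F",np.round(s["contact_force"],2),"t",s["t"])
def barfit(w):
    m=(np.hypot(w[...,0]-480,w[...,1]-165)<60)&(w[...,2]>150)&(w[...,2]<175)
    p=w[m];r=cv2.minAreaRect(p[:,:2].astype(np.float32));print(len(p),r,np.percentile(p[:,2],[5,50,90,98]).round(1))
    f=cv2.fitLine(p[:,:2].astype(np.float32),cv2.DIST_HUBER,0,.01,.01).ravel();print(f,np.degrees(np.arctan2(f[1],f[0])),p.mean(0))
E
python3 - <<'E'
from h import *
im=get_image("top");w=cloud(im);barfit(w)
im=get_image("side");barfit(cloud(im))
delta([490,190,300])
E
```

```text
97 ((486.8883972167969, 169.38523864746094), (8.52861499786377, 66.29969024658203), 76.84439086914062) [154.8 159.4 161.9 163.4]
[ 9.6825111e-01 -2.4997953e-01  4.8619034e+02  1.6900188e+02] -14.4763 [486.50891647 169.17870819 159.14002338]
66 ((486.4049377441406, 169.50445556640625), (10.721816062927246, 67.18538665771484), 75.60369110107422) [152.6 159.3 162.4 163. ]
[ 9.6656376e-01 -2.5642639e-01  4.8546002e+02  1.6851875e+02] -14.858121 [486.1404746  168.7958413  158.58306458]
pos [173.5 495.5 256.3] y 70.7 d_tool [-399.7 -183.8  -43.7] spin None F [ 0.22 -0.07 -0.61] t 1.4
```

Request:
{"op": "carry_out", "data": {
  "commands": [
    [[-0.025,-0.0115,-0.0027,0],[-0.025,-0.0115,-0.0027,0],[-0.025,-0.0115,-0.0027,0],[-0.025,-0.0115,-0.0027,0],[-0.025,-0.0115,-0.0027,0],[-0.025,-0.0115,-0.0027,0],[-0.025,-0.0115,-0.0027,0],[-0.025,-0.0115,-0.0027,0],[-0.025,-0.0115,-0.0027,0],[-0.025,-0.0115,-0.0027,0],[-0.025,-0.0115,-0.0027,0],[-0.025,-0.0115,-0.0027,0],[-0.025,-0.0115,-0.0027,0],[-0.025,-0.0115,-0.0027,0],[-0.025,-0.0115,-0.0027,0],[-0.025,-0.0115,-0.0027,0]]
  ],
  "grip": 0.045
}}

```text
t: 2.73
tool_pos: [491.1, 188.5, 299.7]
ee_rot: [[-0.944, 0.331, 0.0], [0.331, 0.944, 0.0], [-0.0, 0.0, -1.0]]
contact_force: [-0.6, 0.6, 0.5]
finger_gap: 0.525
grasp_force: 0.0
```

Request:
{"op": "carry_out", "data": {
  "commands": [
    [[0,0,0,7],[0,0,0,7],[0,0,0,7],[0,0,0,7],[0,0,0,7],[0,0,0,7],[0,0,0,7],[0,0,0,7],[0,0,0,7],[0,0,0,7],[0,0,0,7],[0,0,0,7],[0,0,0,4],[0,0,0,0],[0,0,0,0]]
  ]
}}

```text
t: 3.98
tool_pos: [490.2, 189.6, 299.5]
ee_rot: [[0.295, 0.956, 0.0], [0.956, -0.295, 0.0], [0.0, 0.0, -1.0]]
contact_force: [0.3, -0.2, 0.3]
finger_gap: 0.526
grasp_force: 0.0
```

Run:
```python
from h import *
s=arm.sense();im=get_image("wrist");cv2.imwrite("pics/w1.png",im["color"]);barfit(cloud(im,wristT(im,s)))
print(s["joint_positions"])
delta([493.5,-300,300],-18)
```

```text
883 ((487.1116027832031, 170.98463439941406), (8.165863037109375, 66.9986572265625), 75.38717651367188) [154.8 159.2 160.5 161.1]
[ 9.6715981e-01 -2.5416896e-01  4.8729709e+02  1.7210725e+02] -14.724347 [487.19532478 171.85902953 158.67159275]
[ 2.14027080e-01  2.55296059e-01  5.74452562e-02  1.37290093e+00
 -1.39533582e-06  2.08417407e+00]
pos [490.2 189.7 299.5] y -17.13 d_tool [-467.   147.4   -0.5] spin 0.87 F [0.57 0.05 0.43] t 4.0333
```

Request:
{"op": "carry_out", "data": {
  "commands": [
    [[-0.0292,0.0092,0,0],[-0.0292,0.0092,0,0],[-0.0292,0.0092,0,0],[-0.0292,0.0092,0,0],[-0.0292,0.0092,0,0],[-0.0292,0.0092,0,0],[-0.0292,0.0092,0,0],[-0.0292,0.0092,0,0],[-0.0292,0.0092,0,0],[-0.0292,0.0092,0,0],[-0.0292,0.0092,0,0],[-0.0292,0.0092,0,0],[-0.0292,0.0092,0,0],[-0.0292,0.0092,0,0],[-0.0292,0.0092,0,0],[-0.0292,0.0092,0,0.9],[0,0,0.03,0],[0,0,0.03,0],[0,0,0.03,0],[0,0,0,0]]
  ]
}}

```text
t: 5.7
tool_pos: [490.0, -299.0, 204.6]
ee_rot: [[0.311, 0.951, -0.006], [0.951, -0.311, 0.005], [0.003, -0.007, -1.0]]
contact_force: [-0.0, 0.8, -0.9]
finger_gap: 0.523
grasp_force: 0.0
```

Run:
```python
from h import *
s=arm.sense();im=get_image("wrist");cv2.imwrite("pics/w2.png",im["color"]);w=cloud(im,wristT(im,s))
h,sa,v=np.moveaxis(cv2.cvtColor(im["color"],cv2.COLOR_BGR2HSV).astype(int),-1,0)
near=np.hypot(w[...,0]-493,w[...,1]+300)<80
for k,m in(("tabtop",near&((h<6)|(h>172))&(sa>110)&(w[...,2]>84)),("tab",near&((h<6)|(h>172))&(sa>110)&(w[...,2]>55)),("blk",near&(w[...,2]>30)&(w[...,2]<38))):
    p=w[m];print(k,len(p),cv2.minAreaRect(p[:,:2].astype(np.float32)),p.mean(0),p[:,2].max())
delta([493.5,-300,83],-18)
```

```text
tabtop 581 ((493.53985595703125, -299.1402893066406), (25.266706466674805, 11.807509422302246), 71.83696746826172) [ 493.9203184  -298.52417362   88.0268708 ] 90.54821964526124
tab 731 ((493.5066223144531, -299.0793151855469), (25.367624282836914, 11.91731071472168), 72.22342681884766) [ 494.25150124 -296.61706884   85.18598801] 90.54821964526124
blk 6521 ((493.4700012207031, -299.8548889160156), (84.57028198242188, 64.01390075683594), 71.85041046142578) [ 494.53559212 -296.31008809   33.61408109] 37.74638838908248
pos [ 490.7 -299.4  207.7] y -18.11 d_tool [1.000e-01 3.300e+00 1.247e+02] spin -0.11 F [0.19 0.47 1.62] t 5.75
```

View pics/w2.png

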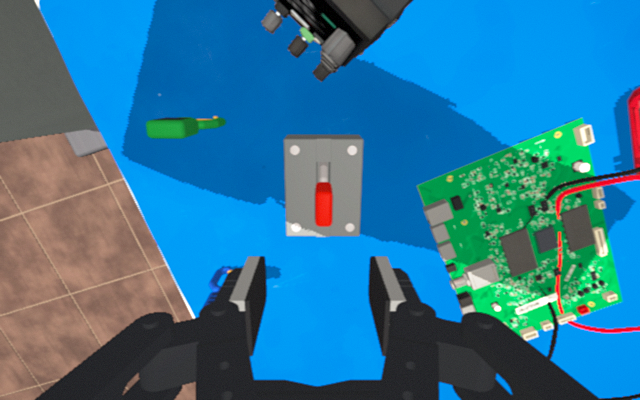

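The wrist view shows the red tab at (322,205), centred between the jaws and aligned with them. The power supply is at the upper right (330,30), so I'll check its clearance.

Run:
```python
from h import *
for n in("side","top"):
    w=cloud(get_image(n));m=(w[...,2]>110)&(w[...,0]>400)&(w[...,0]<700)&(w[...,1]<80)&(w[...,1]>-230)&(w[...,2]<180)
    p=w[m];d=np.hypot(p[:,0]-493.5,p[:,1]+299);i=np.argsort(d)[:200:25];print(n,np.c_[p[i],d[i]].round())
print(arm.sense()["joint_positions"])
delta([493.5,-299.1,83],-18.1)
```

```text
side [[ 525. -217.  120.   88.]
 [ 548. -210.  142.  104.]
 [ 553. -207.  138.  109.]
 [ 560. -205.  144.  116.]
 [ 578. -183.  168.  144.]
 [ 580. -177.  168.  150.]
 [ 583. -175.  165.  153.]
 [ 571. -165.  168.  155.]]
top [[ 526. -218.  143.   87.]
 [ 528. -208.  124.   97.]
 [ 537. -207.  151.  102.]
 [ 530. -198.  115.  107.]
 [ 544. -199.  166.  112.]
 [ 534. -191.  166.  115.]
 [ 548. -195.  166.  118.]
 [ 563. -201.  165.  121.]]
[-6.89178748e-01  3.67052344e-01 -1.70674498e-02  1.18554755e+00
 -3.05336271e-07  1.19797654e+00]
pos [ 492.2 -300.4  211. ] y -18.13 d_tool [  1.6   0.7 128. ] spin -0.03 F [0.12 0.29 0.16] t 5.85
```

Request:
{"op": "carry_out", "data": {
  "commands": [
    [[0,0,0,-7],[0,0,0,-7],[0,0,0,-7],[0,0,0,-7],[0,0,0,-7],[0,0,0,-7],[0,0,0,-7],[0,0,0,-7],[0,0,0,-7],[0,0,0,-7],[0,0,0,-7],[0,0,0,-7],[0,0,0,-7]]
  ]
}}

```text
t: 6.93
tool_pos: [492.7, -300.7, 212.0]
ee_rot: [[-0.957, 0.289, 0.003], [0.289, 0.957, -0.002], [-0.003, -0.001, -1.0]]
contact_force: [0.3, 0.8, 0.0]
finger_gap: 0.528
grasp_force: 0.0
```

Request:
{"op": "carry_out", "data": {
  "commands": [
    [[0,0,0,-7],[0,0,0,-7],[0,0,0,-7],[0,0,0,-7],[0,0,0,-7],[0,0,0,-7],[0,0,0,-7],[0,0,0,-7],[0,0,0,-7],[0,0,0,-7],[0,0,0,-7],[0,0,0,-7],[0,0,0,-5],[0,0,0,0],[0,0,0,0],[0,0,0,0]]
  ]
}}

```text
t: 8.27
tool_pos: [492.3, -300.4, 210.6]
ee_rot: [[-0.315, -0.949, 0.001], [-0.949, 0.315, -0.001], [0.001, -0.002, -1.0]]
contact_force: [-0.2, -0.0, -0.1]
finger_gap: 0.527
grasp_force: 0.0
```

Run:
```python
from h import *
s=arm.sense();im=get_image("wrist");w=cloud(im,wristT(im,s))
h,sa,v=np.moveaxis(cv2.cvtColor(im["color"],cv2.COLOR_BGR2HSV).astype(int),-1,0)
near=np.hypot(w[...,0]-493,w[...,1]+300)<80
for k,m in(("tab",near&((h<6)|(h>172))&(sa>110)&(w[...,2]>55)),("blk",near&(w[...,2]>30)&(w[...,2]<38))):
    p=w[m];print(k,len(p),cv2.minAreaRect(p[:,:2].astype(np.float32)),p[:,2].max())
delta([493.5,-299.3,83],161.9)
```

```text
tab 689 ((493.1612854003906, -300.21844482421875), (25.678627014160156, 11.586807250976562), 71.21219635009766) 90.25147106142853
blk 6248 ((492.8962097167969, -299.6084289550781), (84.24502563476562, 64.13358306884766), 71.89189147949219) 37.830455661376675
pos [ 492.1 -300.3  210.3] y 161.67 d_tool [ -1.5  -0.8 127.3] spin -0.23 F [ 0.63 -0.68 -0.25] t 8.3167
```

Request:
{"op": "carry_out", "data": {
  "commands": [
    [[-0.0009,-0.0009,0.02,0],[0,0,0.02,0],[0,0,0.02,0],[0,0,0.02,0],[0,0,0.015,0],[0,0,0.01,0],[0,0,0.01,0],[0,0,0.006,0],[0,0,0.006,0],[0,0,0,0],[0,0,0,0],[0,0,0,0]]
  ]
}}

```text
t: 9.32
tool_pos: [493.3, -299.8, 83.0]
ee_rot: [[-0.312, -0.95, 0.001], [-0.95, 0.312, -0.001], [0.0, -0.001, -1.0]]
contact_force: [-0.2, -0.1, 0.9]
finger_gap: 0.526
grasp_force: 0.0
```

Request:
{"op": "carry_out", "data": {
  "commands": [
    [[0,0,0,0],[0,0,0,0],[0,0,0,0],[0,0,0,0],[0,0,0,0],[0,0,0,0],[0,0,0,0],[0,0,0,0],[0,0,0,0],[0,0,0,0]]
  ],
  "grip": 0.0,
  "newtons": 80
}}

```text
t: 10.15
tool_pos: [493.0, -299.7, 82.8]
ee_rot: [[-0.312, -0.95, 0.0], [-0.95, 0.312, -0.0], [0.0, -0.0, -1.0]]
contact_force: [-0.8, 0.2, 6.8]
finger_gap: 0.13
grasp_force: 78.2
```

Request:
{"op": "carry_out", "data": {
  "commands": [
    [[0,0,-0.006,0],[0,0,-0.01,0],[0,0,-0.01,0],[0,0,-0.015,0],[0,0,-0.015,0],[0,0,-0.015,0],[0,0,-0.015,0],[0,0,-0.015,0],[0,0,-0.015,0],[0,0,-0.015,0],[0,0,-0.015,0],[0,0,-0.015,0],[0,0,-0.02,0],[0,0,-0.02,0],[0,0,-0.02,0],[0,0,-0.015,0],[0,0,0,0],[0,0,0,0]]
  ]
}}

```text
t: 11.65
tool_pos: [493.1, -299.7, 319.3]
ee_rot: [[-0.312, -0.95, 0.001], [-0.95, 0.312, -0.001], [0.001, -0.002, -1.0]]
contact_force: [-0.6, 0.5, -2.1]
finger_gap: 0.127
grasp_force: 78.2
```

Run:
```python
from h import *
s=arm.sense();im=get_image("wrist");cv2.imwrite("pics/w3.png",im["color"])
print(s["finger_gap"],s["grasp_force"]);delta([486.9,170.5,310],180-14.7)
w=cloud(im,wristT(im,s));R=np.array(s["ee_rot"]);q=(w-s["tool_pos"])@R
m=(q[...,2]>0)&(q[...,2]<90)&(abs(q[...,1])<40)&(abs(q[...,0])<50)
hsv=cv2.cvtColor(im["color"],cv2.COLOR_BGR2HSV);red=m&((hsv[...,0]<6)|(hsv[...,0]>172))&(hsv[...,1]>110)
print("red tool",red.sum(),np.percentile(q[red],[2,50,98],0).round(1).tolist())
st=m&(q[...,2]>32); print("loop",st.sum(),np.percentile(q[st],[2,50,98],0).round(1).tolist() if st.any() else 0)
```

```text
0.1274995282612554 78.1545639038086
pos [ 492.9 -299.5  318.4] y 161.8 d_tool [-444.6  152.5    8.3] spin -3.5 F [-0.53 -0.51 -0.9 ] t 11.7
red tool 807 [[10.4, -5.8, 0.2], [12.7, 0.1, 10.2], [13.4, 6.0, 22.8]]
loop 684 [[8.8, -3.2, 33.0], [16.9, 0.1, 41.1], [21.4, 3.5, 68.1]]
```

View pics/w3.png

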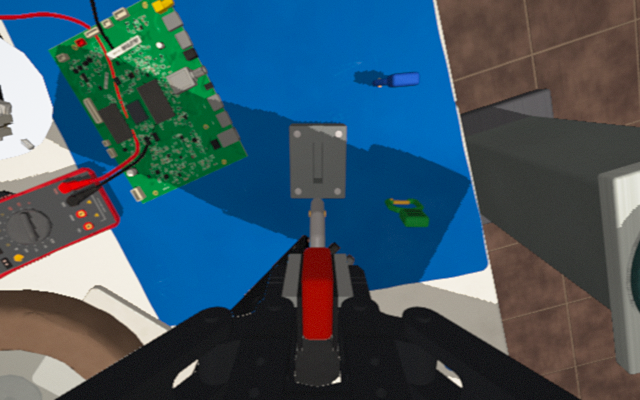

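The hook is out of the block and held squarely: the tab is at (317,290), the loop at (317,220), and the slot at (318,165) is empty. Next I'll carry it to just past the eye and measure the bar again.

Request:
{"op": "carry_out", "data": {
  "commands": [
    [[-0.0288,0.009,0,0],[-0.0288,0.009,0,0],[-0.0288,0.009,0,0],[-0.0288,0.009,0,0],[-0.0288,0.009,0,0],[-0.0288,0.009,0,0],[-0.0288,0.009,0,0],[-0.0288,0.009,0,0],[-0.0288,0.009,0,0],[-0.0288,0.009,0,0],[-0.0288,0.009,0,0],[-0.0288,0.009,0,0],[-0.0288,0.009,0,0],[-0.0288,0.009,0,0],[-0.0288,0.009,0,0],[-0.0288,0.009,0,0],[-0.0288,0.009,0,0],[0,0,0,-3.5],[0,0,0,0],[0,0,0,0]]
  ]
}}

```text
t: 13.37
tool_pos: [500.1, 213.1, 317.7]
ee_rot: [[-0.255, -0.967, -0.001], [-0.967, 0.255, -0.001], [0.001, 0.001, -1.0]]
contact_force: [-0.2, -0.2, -1.0]
finger_gap: 0.128
grasp_force: 78.1
```

Run:
```python
from h import *
s=arm.sense();im=get_image("wrist");cv2.imwrite("pics/w4.png",im["color"]);w=cloud(im,wristT(im,s))
barfit(w);print(s["joint_positions"])
delta([487,170.5,250],180-14.7)
im=get_image("top");hsv=cv2.cvtColor(im["color"],cv2.COLOR_BGR2HSV);w=cloud(im);print(np.nanpercentile(w[(abs(w[...,0]-493.5)<50)&(abs(w[...,1]+300)<50)][:,2],99.5))
```

```text
926 ((486.228515625, 170.9710235595703), (8.051213264465332, 67.09796142578125), 75.15751647949219) [155.5 159.3 160.5 161.2]
[ 9.6661651e-01 -2.5622752e-01  4.8627774e+02  1.7056905e+02] -14.846333 [486.24562372 170.64959771 158.83236874]
[ 2.53026509e-01  2.87739195e-01  1.52148560e-01  1.43672169e+00
 -1.80746102e-04 -1.06034467e+00]
pos [500.2 212.8 317.9] y 165.19 d_tool [44.2  1.9 68. ] spin -0.11 F [-0.45 -0.89 -1.21] t 13.4167
38.59922564444321
```

View pics/w4.png

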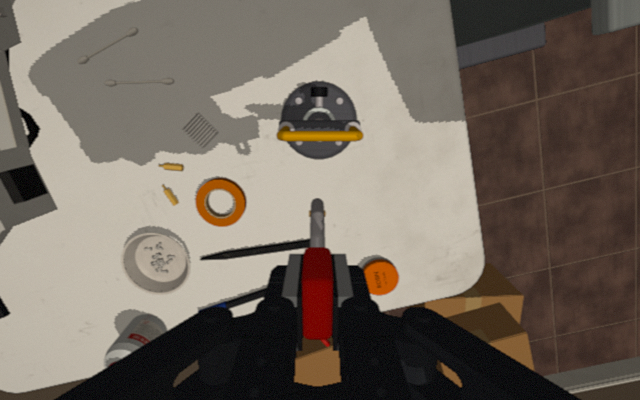

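The bar shows at (320,134), level and parallel to the jaw line, with the hook loop at (317,225). I'll centre over it and go down.

Request:
{"op": "carry_out", "data": {
  "commands": [
    [[0.011,0.0006,0,0],[0.011,0.0007,0,0],[0.011,0.0007,0,0],[0.0109,0.0006,0,0],[0,0,0.015,0],[0,0,0.015,0],[0,0,0.015,0],[0,0,0.015,0],[0,0,0.01,0],[0,0,0.005,0],[0,0,0,0],[0,0,0,0],[0,0,0,0]]
  ]
}}

```text
t: 14.55
tool_pos: [487.1, 171.2, 244.3]
ee_rot: [[-0.254, -0.967, 0.001], [-0.967, 0.254, 0.0], [-0.0, -0.001, -1.0]]
contact_force: [-0.1, 0.8, -0.3]
finger_gap: 0.124
grasp_force: 78.3
```

Run:
```python
from h import *
delta([486.4,171,231],180-14.8)
c=get_image("side")["color"][110:200,240:340];cv2.imwrite("pics/s5.png",cv2.resize(c,None,fx=6,fy=6,interpolation=2))
```

```text
pos [487.1 171.2 244.3] y 165.28 d_tool [ 0.4  0.7 13.3] spin 0.08 F [-0.14  0.83 -0.35] t 14.55
```

View pics/s5.png

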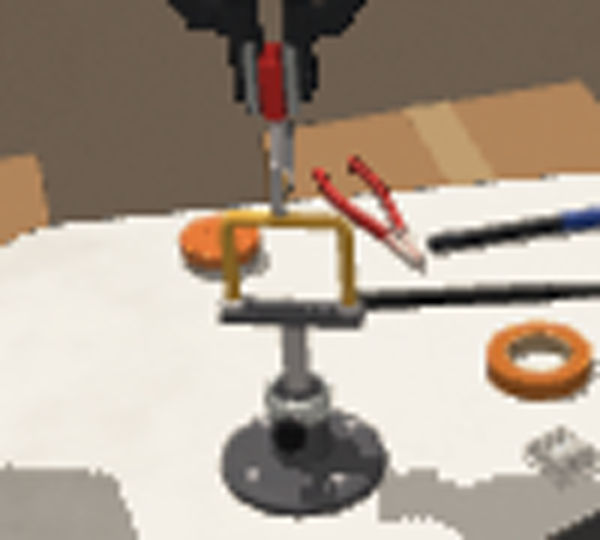

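The hook is right above the bar's middle, just short of touching at about (278,212) in the crop. Feeling downward now.

Request:
{"op": "carry_out", "data": {
  "commands": [
    [[0.0003,0.0003,0.003,0],[0,0,0.003,0],[0,0,0.002,0],[0,0,0.002,0],[0,0,0.0015,0],[0,0,0,0]]
  ]
}}

```text
t: 15.1
tool_pos: [486.4, 171.3, 231.6]
ee_rot: [[-0.254, -0.967, -0.0], [-0.967, 0.254, -0.0], [0.0, 0.0, -1.0]]
contact_force: [0.2, 0.7, -1.2]
finger_gap: 0.126
grasp_force: 78.3
```

Request:
{"op": "carry_out", "data": {
  "commands": [
    [[0,0,0.0015,0],[0,0,0.0015,0],[0,0,0,0]]
  ]
}}

```text
t: 15.35
tool_pos: [486.6, 171.2, 229.0]
ee_rot: [[-0.254, -0.967, 0.0], [-0.967, 0.254, -0.0], [0.0, -0.0, -1.0]]
contact_force: [-0.6, -1.5, 4.1]
finger_gap: 0.124
grasp_force: 79.1
```

Request:
{"op": "carry_out", "data": {
  "commands": [
    [[0,0,0.0015,0],[0,0,0.0015,0],[0,0,0,0]]
  ]
}}

```text
t: 15.6
tool_pos: [486.6, 171.3, 226.1]
ee_rot: [[-0.254, -0.967, 0.0], [-0.967, 0.254, 0.0], [-0.0, -0.0, -1.0]]
contact_force: [-0.8, -0.6, 4.1]
finger_gap: 0.126
grasp_force: 79.1
```

Request:
{"op": "carry_out", "data": {
  "commands": [
    [[0,0,0.0015,0],[0,0,0.0015,0],[0,0,0.0015,0],[0,0,0.0015,0],[0,0,0,0]]
  ]
}}

```text
t: 16.02
tool_pos: [486.7, 171.0, 220.1]
ee_rot: [[-0.254, -0.967, 0.001], [-0.967, 0.254, -0.001], [0.001, -0.001, -1.0]]
contact_force: [0.7, -5.0, 3.6]
finger_gap: 0.125
grasp_force: 78.8
```

Request:
{"op": "carry_out", "data": {
  "commands": [
    [[0,0,0.0015,0],[0,0,0.0015,0],[0,0,0.0015,0],[0,0,0.0015,0],[0,0,0,0]]
  ]
}}

```text
t: 16.43
tool_pos: [486.4, 170.9, 213.6]
ee_rot: [[-0.254, -0.967, -0.0], [-0.967, 0.254, -0.001], [0.001, 0.0, -1.0]]
contact_force: [0.1, -6.8, -0.2]
finger_gap: 0.124
grasp_force: 78.3
```

Request:
{"op": "carry_out", "data": {
  "commands": [
    [[0,0,0.0015,0],[0,0,0.0015,0],[0,0,0.001,0],[0,0,0,0]]
  ]
}}

```text
t: 16.77
tool_pos: [486.3, 171.1, 209.6]
ee_rot: [[-0.254, -0.967, -0.001], [-0.967, 0.254, -0.0], [0.001, 0.001, -1.0]]
contact_force: [0.3, -4.9, -0.2]
finger_gap: 0.123
grasp_force: 78.5
```

Request:
{"op": "carry_out", "data": {
  "commands": [
    [[0,0,0.001,0],[0,0,0.001,0],[0,0,0.001,0],[0,0,0.001,0],[0,0,0,0]]
  ]
}}

```text
t: 17.18
tool_pos: [486.3, 171.1, 205.5]
ee_rot: [[-0.254, -0.967, -0.001], [-0.967, 0.254, -0.001], [0.001, 0.001, -1.0]]
contact_force: [-0.4, -5.9, -4.5]
finger_gap: 0.121
grasp_force: 78.0
```

Request:
{"op": "carry_out", "data": {
  "commands": [
    [[0,0,0.001,0],[0,0,0.001,0],[0,0,0,0]]
  ]
}}

```text
t: 17.43
tool_pos: [486.3, 171.0, 203.5]
ee_rot: [[-0.254, -0.967, -0.001], [-0.967, 0.254, -0.001], [0.001, 0.001, -1.0]]
contact_force: [-0.2, -7.2, -5.7]
finger_gap: 0.126
grasp_force: 77.8
```

Request:
{"op": "carry_out", "data": {
  "commands": [
    [[0,0,0.001,0],[0,0,0.001,0],[0,0,0,0]]
  ]
}}

```text
t: 17.68
tool_pos: [486.6, 171.6, 201.8]
ee_rot: [[-0.254, -0.967, -0.0], [-0.967, 0.254, 0.001], [-0.001, 0.0, -1.0]]
contact_force: [0.5, -0.3, -1.4]
finger_gap: 0.127
grasp_force: 78.2
```

The force fell to zero after about 28.5 mm, so the gate has snapped. I'll lower a little more, hold, and release gently.

Request:
{"op": "carry_out", "data": {
  "commands": [
    [[0,0,0.001,0],[0,0,0.001,0],[0,0,0.0007,0],[0,0,0,0],[0,0,0,0],[0,0,0,0]]
  ]
}}

```text
t: 18.18
tool_pos: [486.6, 171.3, 199.3]
ee_rot: [[-0.254, -0.967, 0.0], [-0.967, 0.254, 0.0], [-0.0, -0.0, -1.0]]
contact_force: [-0.1, 0.8, -1.4]
finger_gap: 0.127
grasp_force: 78.2
```

Request:
{"op": "carry_out", "data": {
  "commands": [
    [[0,0,0,0],[0,0,0,0],[0,0,0,0],[0,0,0,0],[0,0,0,0],[0,0,0,0],[0,0,0,0],[0,0,0,0],[0,0,0,0],[0,0,0,0]]
  ],
  "grip": 0.016,
  "newtons": 20
}}

```text
t: 19.02
tool_pos: [486.5, 171.3, 199.3]
ee_rot: [[-0.254, -0.967, 0.0], [-0.967, 0.254, 0.0], [-0.0, -0.0, -1.0]]
contact_force: [-0.1, 0.3, -0.1]
finger_gap: 0.188
grasp_force: 0.0
```

Run:
```python
from h import *
s=arm.sense();im=get_image("wrist");print(s["contact_force"],s["finger_gap"],s["grasp_force"])
c=get_image("side")["color"][110:200,240:340];a=cv2.resize(c,(420,400),interpolation=2);b=im["color"][100:400,180:460];b=cv2.resize(b,(373,400))
cv2.imwrite("pics/s6.png",np.hstack([a,b]))
```

```text
[-0.07430873  0.26204955 -0.08496319] 0.18755929986283276 0.0
```

View pics/s6.png

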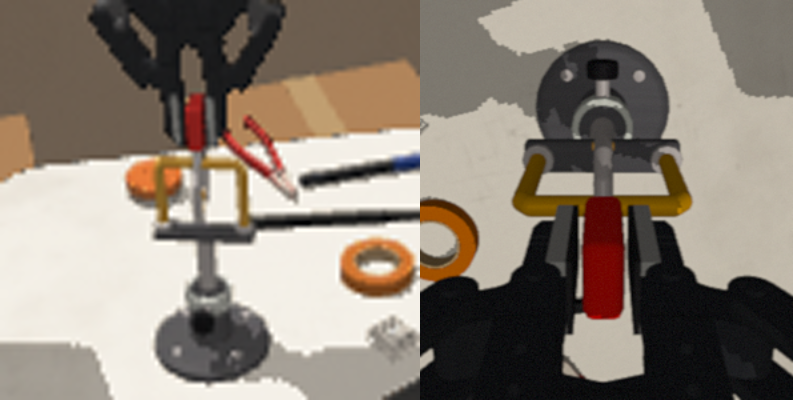

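The hook sits on the bar with its tab up: the side crop shows the loop round the bar at (197,165), and the wrist crop shows the tab free between the pads. Now I'll open wider and retreat.

Request:
{"op": "carry_out", "data": {
  "commands": [
    [[0,0,0,0],[0,0,0,0],[0,0,0,0],[0,0,0,0],[0,0,0,0],[0,0,0,0],[0,0,0,0],[0,0,0,0]]
  ],
  "grip": 0.05
}}

```text
t: 19.78
tool_pos: [486.5, 171.3, 199.3]
ee_rot: [[-0.254, -0.967, -0.0], [-0.967, 0.254, 0.0], [-0.0, 0.0, -1.0]]
contact_force: [0.3, -1.3, 0.2]
finger_gap: 0.584
grasp_force: 0.0
```

Request:
{"op": "carry_out", "data": {
  "commands": [
    [[0,0,-0.003,0],[0,0,-0.006,0],[0,0,-0.01,0],[0,0,-0.015,0],[0,0,-0.015,0],[0,0,-0.015,0],[0,0,-0.015,0],[0,0,-0.015,0],[0,0,-0.015,0],[0,0,-0.01,0],[0,0,0,0],[0,0,0,0],[0,0,0,0],[0,0,0,0],[0,0,0,0],[0,0,0,0],[0,0,0,0],[0,0,0,0],[0,0,0,0],[0,0,0,0]]
  ]
}}

```text
t: 21.45
tool_pos: [486.5, 171.3, 318.3]
ee_rot: [[-0.254, -0.967, -0.0], [-0.967, 0.254, -0.0], [0.0, 0.0, -1.0]]
contact_force: [-0.7, -0.1, -0.3]
finger_gap: 0.584
grasp_force: 0.0
```

Run:
```python
from h import *
s=arm.sense();im=get_image("wrist");w=cloud(im,wristT(im,s));print(s["tool_pos"],s["t"])
h=cv2.cvtColor(im["color"],cv2.COLOR_BGR2HSV);m=((h[...,0]<6)|(h[...,0]>172))&(h[...,1]>110)&(np.hypot(w[...,0]-486,w[...,1]-171)<60)&(w[...,2]>140)
print("tab",m.sum(),np.percentile(w[m],[2,50,98],0).round(1).tolist())
c=get_image("side")["color"][110:200,240:340];a=cv2.resize(c,(420,400),interpolation=2);b=cv2.resize(im["color"][100:400,180:460],(373,400))
cv2.imwrite("pics/s7.png",np.hstack([a,b]))
```

```text
[486.51358934 171.26458469 318.26205078] 21.45
tab 845 [[451.6, 148.7, 177.3], [485.6, 168.3, 202.2], [532.4, 184.6, 370.0]]
```

View pics/s7.png

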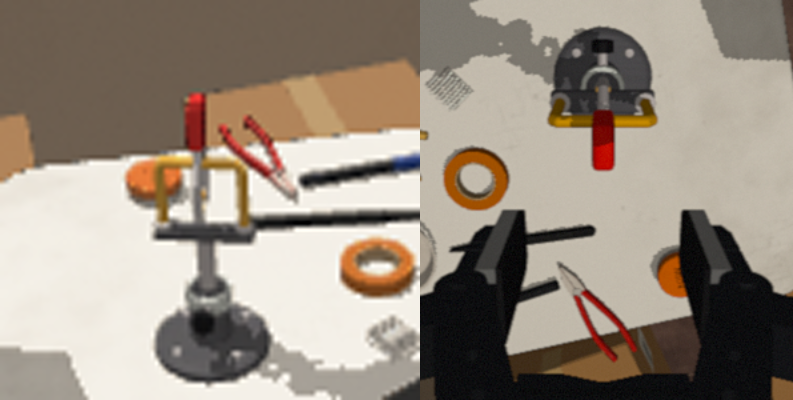

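The hook hangs upright on the bar (tab at (195,120) in the side crop), tab top at about 202 mm, and the gripper is well clear. Handing in.

```bash
python3 -c "
from station import order
print(order.close_job())"
```

```text
the job is handed in; nothing more can be done
None
```

The job is handed in: the red-tab hook hangs on the eye's bar, tab up and released, with the gate snapped shut behind the bar (judged by the force dropping and by the pictures); the verdict was not reported back.

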